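# Stand the reference plate, then hold the light-box lid at its pointer

### The arm

A 6-joint arm with a two-finger parallel gripper is mounted at the origin on the work surface. World frame = base frame: x ahead of the robot, y to its left, z up, the work surface at z = 0. Lengths are in mm, angles in rad, forces in N, time in s.
With the tool pointing down it reaches from about 275 to 725 mm from the base axis. Payload 5.6 kg.
Tool frame: the origin (TCP) lies at the very end of the fingers, on their centre line; the grasp point (between the pads) lies 19 mm behind it (env.grip_point_offset is the distance from the TCP to the grasp point, in mm); z points along the fingers, x is the direction in which the jaws open and shut, and the axes are right-handed (so a half turn about z gives the same grasp; the last joint's range is limited). The gripper opens to 85 mm and grips with 20 to 120 N. Pads are 22 mm wide; open, the fingers measure 114 mm over their backs; the gripper's body (76 mm by 85 mm) begins 54 mm behind the grasp point. The pads swing forward as they close: fully open they stand 13 mm farther back than shut.
Start: joints at [1.478, 0.255, 0.108, 0, -1.424, -0.285], TCP at [202.855, 511.217, 231.283] pointing down, gripper open.
Joint ranges: [-2.95, 2.95], [-1.21, 1.97], [-1.09, 1.5], [-2.87, 1.71], [-2.94, -0.07], [-3.05, 3.05]. Speed limits (rad/s): [2.57, 2.57, 3.14, 3.14, 3.14, 3.14].

### API

Orientations are given as a unit quaternion [w, x, y, z].
In Python, from bench import env gives the robot as it stands.
- The arm moves only by the shell command python3 -m inch 'ROWS' [FORCE]. ROWS is JSON, a list of rows, each a list of 3 entries, a list of its own where there are three numbers: the shift along the tool's x, y, z in cm, then the turn, a rotation vector about the tool's x, y, z in rad, then the finger opening in cm, from 0 to 8.54. A call has 1 to 10 rows; each row is the pose to reach, as a shift and turn from the pose commanded when the call began, along the tool's axes at that moment; what a row does not reach only later rows make up. A row lasts 1/10 s, in which the tool goes at most 50 mm and 8.59 degrees, less where a joint would pass 70% of its speed; a pose out of reach is approached as far as the arm can. A call with a gripper value outside its range is refused whole. The fingers move at their own pace and stop on an object; FORCE is the grip in N (left out, the last holds). Time passes only in rows, so rows that repeat a pose let the fingers close. It gives the time, the measured TCP pose, the force and the opening at its end, in the units of the state.
- env.sense(): the state, without advancing time (a new reading comes with each control period).
- env.snapshot(name): name is "scene" or "top"; returns a dict with "pixels" (420x560x3 uint8, red, green, blue), "fx", "fy", "cx", "cy" (pixels), "k1" (the pictures are not rectified: a ray, as slopes to the right and down, at radius r is drawn at 1 + k1 r^2 times it, then the intrinsics apply), "position" and "rotation" of the camera in the world. Camera axes: x right, y down, z forward; pixel columns grow to the right and rows downward; lengths in mm; the calibration is good to about 2 mm. A picture is of the moment at which its call begins. There is no depth.
- env.sign_off(): hands the job in, once; it reports no verdict.
The state is a dict: "t": time; "q": joint angles; "dq": joint speeds; "joint_efforts": joint torques, N m; "tcp_pos": TCP position; "orientation": TCP orientation; "wrist_force": force on the tool from outside, world axes, zero at the start; "wrist_torque": the same for the moment, N m; "width": finger opening in mm.
Only numpy, scipy, OpenCV 4.12 (cv2) and the standard library are available. Lean on these libraries where they do the work, as an engineer would, in place of code of your own. Each camera call takes 0.05 s, during which the arm holds its last target. There are 200 camera calls.

### The job

Set up the specimen shot: take the white reference plate from its sloping rest and leave it standing upright on a thin edge in the middle of the low round stage. Then lift the hinged lid of the light box by its handle until it is parallel to the pointer arm beside it, and finish while still holding it there at that angle for the photograph: do not let go. Do not move the pointer arm, and leave the tube rack, the jar and the slide box where they are.

Things in the scene. Friction and masses are not known exactly. Their poses are not given: they have to be found in the camera images.
- plate: loose white ceramic plate, 16 x 60 x 80 mm (x, y, z), about 160 g; origin at its centre, x normal to its large faces. At first it lies on the rest, +x face down, z leaning 40 degrees from vertical, away from the robot: turned back 40 degrees about y it stands on its 16 x 60 mm edge. Its 60 mm width overhangs the rest by 12 mm each side (8 mm at the base), so it can be taken across y from above.
- rest: fixed grey plastic sloping rest, 36 mm wide (base 44 mm wide, 110 mm long, 8 mm thick); origin on the bench below the centre of the plate as it lies there (plate centre 53 mm up), z up, x level in the direction in which the slope rises, y across; top of the slope 83 mm above the bench
- stage: fixed low round aluminium stage, 110 mm diameter, 8 mm high; origin at the centre of its underside on the bench
- light_box: fixed white open-topped box, 200 (x) x 160 (y) x 80 mm high, closed by the hinged lid; origin at the centre of its underside, z up; x points away from the robot, from the hinge side to the handle side
- lid (a joint): lid angle, 0 closed (level), grows as the lid swings up, end stop 1.4 rad; the lid is 200 x 160 x 8 mm, about 300 g, hinged along the edge nearest the robot, so its far edge rises and comes back towards the robot; it falls shut when let go
- lid_hinge (a point): point on the hinge axis at the middle of the lid's hinge edge, 80 mm above the bench, at the lid's underside; x runs along the lid from hinge to handle side, y along the hinge axis, z out of the lid's top
- lid_handle (a point): centre of the handle's bar: a round steel bar, 10 mm diameter, 90 mm long, parallel to the hinge (y), 35 mm above the lid's top, on a post at each end; 165 mm along x and 43 mm along z from lid_hinge in the lid's axes (axes as lid_hinge). The round bar can turn in the grip
- pointer (a joint): angle of the pointer arm, measured like the lid's (0 level, grows upward): the angle the lid must be held at; between 0.45 and 0.85 rad; stiff, stays where it is set
- pointer_tip (a point): free end of the pointer arm, a dark steel bar 150 x 8 x 14 mm which pivots on the hinge axis of the lid, 22 mm beyond the lid's side edge on the box's +y side; x along the arm from its pivot
- tube_rack: bystander: aluminium tube block 70 x 110 x 48 mm with red caps; origin under its centre
- jar: bystander: round jar, 56 mm diameter, 70 mm high; origin under its centre
- slide_box: bystander: blue plastic box 80 x 55 x 35 mm; origin under its centre
Mind the look-alikes: they are no part of the job. Several things have the shape of the plate; the one meant has the colours described above.

How it is judged:
By the outcome, as a careful person would: the job done as asked, in the order asked, and still so for the second after the job is handed in, while the arm keeps its last pose, push and grip.
It also fails if it takes over 61 s, if anything falls off the work surface, if the arm or the gripper's body presses on something with over 40 N, if the wrist force passes 120 N, or if a joint passes its speed limit or range.

## Working session

There is one attempt and no reset: what is moved stays moved. The work goes in short steps, Python scripts to look and compute and a shell command to move; the robot and the scene stay as the last step left them, time stands still between calls to the robot, and variables do not carry over. Pictures are saved under pics/ and viewed, about 8 in all and at most 12, crops included, and the job is handed in when it is done.

```bash
ls; mkdir -p pics; cat > h.py <<'E'
import numpy as np, cv2
from bench import env
def snap(name,fn=None):
    s=env.snapshot(name); s['pixels']=np.asarray(s['pixels'])
    if fn: cv2.imwrite('pics/'+fn,cv2.cvtColor(s['pixels'],cv2.COLOR_RGB2BGR))
    return s
def ray(s,u,v):
    d=np.array([(u-s['cx'])/s['fx'],(v-s['cy'])/s['fy']]);p=d.copy()
    for _ in range(30): p=d/(1+s['k1']*(p@p))
    return np.array(s['position']),np.array(s['rotation'])@np.array([p[0],p[1],1.])
def onz(s,u,v,z):
    o,d=ray(s,u,v); return o+d*(z-o[2])/d[2]
def proj(s,P):
    c=np.array(s['rotation']).T@(np.array(P,float)-s['position']); p=c[:2]/c[2]
    p=p*(1+s['k1']*(p@p)); return np.array([s['fx']*p[0]+s['cx'],s['fy']*p[1]+s['cy']])
E
python3 - <<'E'
from h import *
a=snap('scene','s0.png');b=snap('top','t0.png')
for s in(a,b): print(s['position'],np.array(s['rotation']).round(3).tolist(),s['fx'],s['k1'])
print(env.sense())
E
```

```text
pics
[1188.55687478  256.14082351  660.48969628] [-0.229, 0.493, 0.753, -0.372] 403.35029515389107 -0.11380033836416656
[ 388.32197082  -58.09091633 1137.66104905] [-0.06, 0.708, -0.702, 0.053] 474.96348719381444 -0.13899987361786004
{'t': 0.1, 'q': array([ 1.47760317e+00,  2.55730021e-01,  1.07170818e-01, -4.24201797e-04,
       -1.42390981e+00, -2.84603004e-01]), 'dq': array([-0.00057133, -0.00057359,  0.0025044 ,  0.00328912, -0.00011373,
       -0.0004521 ]), 'joint_efforts': array([-2.33154577e-03, -3.87606668e+01,  2.38476259e+01,  5.37790418e+00,
       -3.76856871e-03,  8.54976804e-06]), 'tcp_pos': array([202.66528658, 510.83895691, 230.47826867]), 'orientation': array([-6.94005884e-04, -5.61724377e-01,  8.27323988e-01, -5.11698267e-04]), 'wrist_force': array([ 0.34263514,  0.54247394, -0.66525543]), 'wrist_torque': array([-0.0025275 , -0.0155969 ,  0.03529576]), 'width': 85.40972322583781}
```

View pics/s0.png

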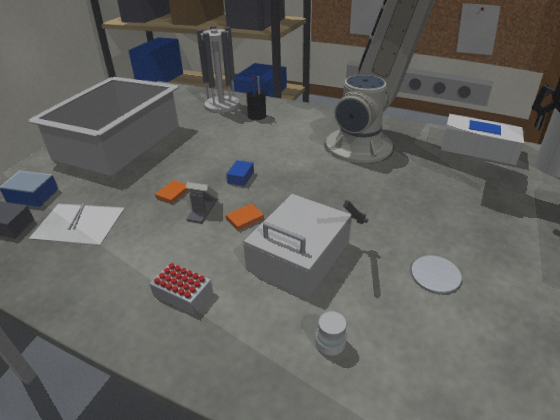

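View pics/t0.png

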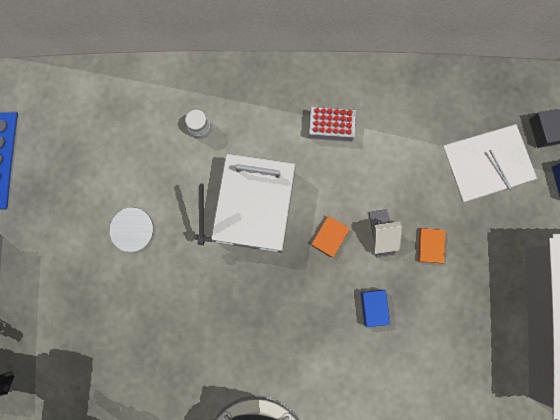

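```bash
cat > fix.py <<'E'
E
rm fix.py; sed -i "s/    if fn:/    from scipy.spatial.transform import Rotation as R; w,x,y,z=s['rotation']; s['rotation']=R.from_quat([x,y,z,w]).as_matrix()\n    if fn:/" h.py
python3 - <<'E'
from h import *
a=snap('scene','s1.png');b=snap('top','t1.png')
for s in (a,b): print(s['position'],s['rotation'].round(2).tolist(),s['fx'],s['fy'],s['cx'],s['cy'])
up=lambda s,x,y,w,h,k:cv2.resize(cv2.cvtColor(s['pixels'],cv2.COLOR_RGB2BGR)[y:y+h,x:x+w],None,fx=k,fy=k,interpolation=cv2.INTER_CUBIC)
c=np.zeros((600,800,3),np.uint8)
c[:300,:400]=up(a,150,165,100,75,4)
c[:300,400:]=up(b,340,195,100,75,4)
c[300:,:400]=up(a,235,190,160,120,2.5)
c[300:,400:]=up(b,170,145,160,120,2.5)
cv2.imwrite('pics/c1.png',c)
print('stage',onz(b,131,229.5,8))
for p in [(225,156),(295,163),(283,250),(212,241)]: print('lidcorner',onz(b,*p,88))
E
```

```text
[1188.55687478  256.14082351  660.48969628] [[-0.41, 0.57, -0.71], [0.91, 0.24, -0.33], [-0.02, -0.79, -0.62]] 403.35029515389107 403.35029515389107 277.52125407290015 211.82006157927805
[ 388.32197082  -58.09091633 1137.66104905] [[0.01, -0.99, 0.16], [-1.0, -0.01, 0.01], [-0.01, -0.16, -0.99]] 474.96348719381444 474.96348719381444 278.12653923549453 202.67725717559097
stage [502.04571122 311.96920593   8.        ]
lidcorner [664.96632294  76.5917713   88.        ]
lidcorner [649.44348073 -83.27432887  88.        ]
lidcorner [452.20240239 -57.53588442  88.        ]
lidcorner [470.52609438 100.27222338  88.        ]
```

View pics/c1.png

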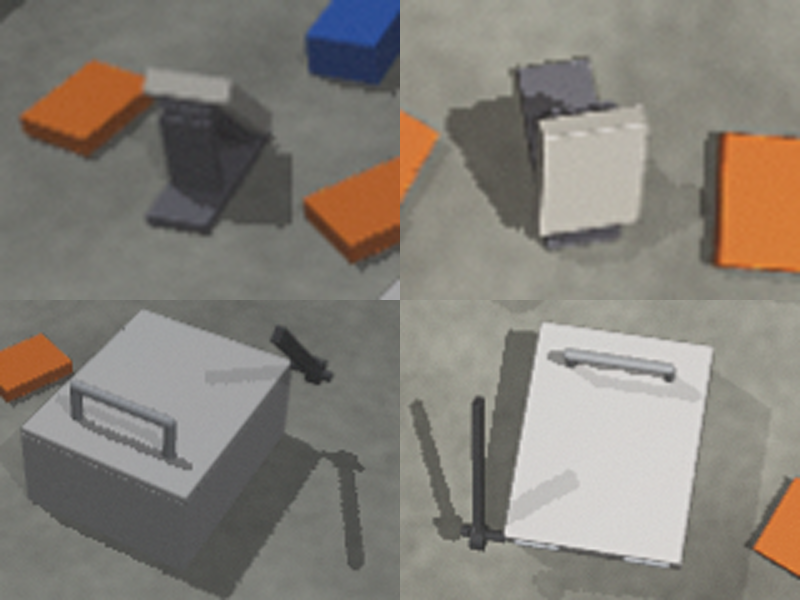

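```bash
cat > m.py <<'E'
from h import *
a=snap('scene');b=snap('top')
def reg(mask,box):
    m=np.zeros_like(mask,np.uint8);x0,y0,x1,y1=box;m[y0:y1,x0:x1]=mask[y0:y1,x0:x1]
    n,l,st,_=cv2.connectedComponentsWithStats(m);k=1+np.argmax(st[1:,4]);return (l==k).astype(np.uint8)
def quad(m):
    c=max(cv2.findContours(m,cv2.RETR_EXTERNAL,cv2.CHAIN_APPROX_NONE)[0],key=cv2.contourArea)
    return cv2.minAreaRect(c),cv2.approxPolyDP(c,4,True)[:,0].tolist(),c
B=b['pixels'].astype(int);A=a['pixels'].astype(int)
bright=B.min(2)
m=reg((bright>135),(370,215,410,260));r,q,c=quad(m);print('plate',m.sum(),r,q)
m=reg((bright>120),(205,148,300,255));r,q,c=quad(m);print('lid',m.sum(),r,q)
m=reg((bright>130),(105,203,158,255));e=cv2.fitEllipse(quad(m)[2]);print('stage',m.sum(),e,onz(b,*e[0],8))
for n,s,I,box in(('top',b,B,(190,178,216,246)),('scene',a,A,(335,195,372,226))):
    d=I.max(2)<75
    m=reg(d,box);ys,xs=np.nonzero(m)
    print(n,m.sum());
    for y in range(ys.min(),ys.max()+1):
        if n=='scene' or y%6==0 or y<190 or y>232: print(y,xs[ys==y].min(),xs[ys==y].max(),end='; ')
    print()
E
python3 m.py
```

```text
plate 738 ((388.5, 237.0), (32.0, 27.0), 90.0) [[400, 221], [375, 225], [375, 253], [398, 250]]
lid 8261 ((251.99996948242188, 200.99996948242188), (105.99998474121094, 93.99998474121094), 90.0) [[205, 148], [205, 201], [211, 159], [225, 158], [212, 233], [216, 241], [205, 242], [205, 254], [230, 252], [219, 242], [282, 250], [286, 219], [299, 230], [299, 148]]
stage 2449 ((129.63734436035156, 227.65838623046875), (56.58370590209961, 60.67349624633789), 16.30759048461914) [506.49677917 315.6335388    8.        ]
top 296
184 200 201; 185 200 202; 186 199 203; 187 199 203; 188 199 203; 189 199 203; 192 199 202; 198 199 202; 204 199 203; 210 200 203; 216 199 203; 222 200 203; 228 200 203; 233 200 203; 234 199 203; 235 195 204; 236 195 205; 237 197 210; 238 195 210; 239 197 204; 240 203 208; 241 203 203; 242 198 203; 243 198 203; 244 200 203; 
scene 223
201 345 349; 202 345 349; 203 345 350; 204 344 351; 205 344 352; 206 343 353; 207 345 354; 208 346 355; 209 347 356; 210 348 357; 211 349 358; 212 350 359; 213 351 361; 214 351 364; 215 352 365; 216 351 364; 217 351 364; 218 355 364; 219 356 366; 220 357 367; 221 357 366; 222 357 366; 223 360 362;
```

```bash
cat >> m.py <<'E'
print('-----')
for th in(150,165,180):
    m=reg(bright>th,(100,200,160,260));e=cv2.fitEllipse(cv2.convexHull(quad(m)[2]));print('stage',th,m.sum(),np.round(e[0]+e[1],1),onz(b,*e[0],8).round(1))
for th in(160,185):
    m=reg(bright>th,(205,148,300,256));r,q,c=quad(m);print('lid',th,m.sum(),cv2.approxPolyDP(cv2.convexHull(c),4,True)[:,0].tolist())
    print(cv2.minAreaRect(c))
# triangulate pointer
def tri(pa,pb):
    o1,d1=ray(a,*pa);o2,d2=ray(b,*pb);d1/=np.linalg.norm(d1);d2/=np.linalg.norm(d2)
    t=np.linalg.lstsq(np.c_[d1,-d2],o2-o1,rcond=None)[0];p,q=o1+t[0]*d1,o2+t[1]*d2
    return (p+q)/2,np.linalg.norm(p-q)
print('tip',tri((347,205),(201,184.5)));print('piv',tri((361,219),(201.7,239)))
for z,ps in((78.5,[(375,225),(401,221.5)]),(27.5,[(375,253.5),(399,250)])):
    for p in ps: print('pl',onz(b,*p,z).round(1))
E
python3 m.py | sed '1,/-----/d'
```

```text
stage 150 1543 [130.6 229.3  42.8  45.5] [502.5 313.    8. ]
stage 165 1505 [130.7 229.3  42.5  44.6] [502.4 312.9   8. ]
stage 180 1475 [130.7 229.2  42.2  44.2] [502.9 312.8   8. ]
lid 160 6005 [[227, 154], [294, 164], [281, 249], [212, 239]]
((253.0462188720703, 202.19943237304688), (71.16276550292969, 89.63772583007812), 8.746162414550781)
lid 185 5629 [[227, 154], [294, 164], [281, 249], [212, 238]]
((252.99131774902344, 201.30636596679688), (70.47850799560547, 87.28083801269531), 8.746162414550781)
tip (array([577.26188776, 113.92194354, 189.0899482 ]), np.float64(5.487838848038206))
piv (array([474.72884167, 126.7305215 ,  80.89114081]), np.float64(4.1492296087452125))
pl [ 510.2 -264.2   78.5]
pl [ 518.4 -323.8   78.5]
pl [ 448.9 -272.9   27.5]
pl [ 457.2 -330.    27.5]
```

The white plate is on the dark rest, at top (387,238) and scene (200,180). The orange blocks at top (330,236) and (432,245) have the same shape but the wrong colour, and the crop confirms that. The stage is at top (131,229), and the pointer is about 0.81 rad.

```bash
cat >> h.py <<'E'
from scipy.spatial.transform import Rotation as Ro
def cur():
    s=env.sense();w,x,y,z=s['orientation'];return np.array(s['tcp_pos']),Ro.from_quat([x,y,z,w]),s
def down(h,tilt=0):
    """jaw heading h deg; tilt deg: fingers lean about the jaw axis"""
    c,n=np.cos(np.radians(h)),np.sin(np.radians(h))
    return Ro.from_matrix(np.array([[c,n,0],[n,-c,0],[0,0,-1]]))*Ro.from_rotvec([np.radians(tilt),0,0])
def to(grip,R,back=19):
    """shift cm / turn for putting grasp point at grip"""
    p,Rc,s=cur();t=np.array(grip)-back*R.as_matrix()[:,2]*-1
    print('shift',(Rc.inv().apply(t-p)/10).round(2).tolist(),'turn',(Rc.inv()*R).as_rotvec().round(3).tolist(),'tcp',t.round(1),'zaxis',R.as_matrix()[:,2].round(2))
E
python3 -c "
from h import *
to([484,-298,290],down(97.4))"
```

```text
shift [64.84, -55.98, -3.97] turn [-0.0, -0.0, 2.635] tcp [ 484. -298.  271.] zaxis [ 0.  0. -1.]
```

```bash
python3 -m inch '[[[0,0,-4],[0,0,0],8.5],[[64.84,-55.98,-4],[0,0,2.635],8.5],[[64.84,-55.98,-4],[0,0,2.635],8.5],[[64.84,-55.98,-4],[0,0,2.635],8.5],[[64.84,-55.98,-4],[0,0,2.635],8.5],[[64.84,-55.98,-4],[0,0,2.635],8.5],[[64.84,-55.98,-4],[0,0,2.635],8.5],[[64.84,-55.98,-4],[0,0,2.635],8.5],[[64.84,-55.98,-4],[0,0,2.635],8.5],[[64.84,-55.98,-4],[0,0,2.635],8.5]]' 60;  python3 -c "
from h import *
to([484,-298,290],down(97.4));print(cur()[2]['q'])"
```

```text
t: 1.4
tcp_pos: [350.6, 84.2, 271.8]
orientation: [0.001, 0.081, 0.997, 0.001]
wrist_force: [2.6, 1.1, -0.8]
width: 84.9
shift [-19.34, -35.56, 0.05] turn [0.002, 0.0, 1.279] tcp [ 484. -298.  271.] zaxis [ 0.  0. -1.]
[ 6.78374966e-01 -1.43579484e-01 -2.17739142e-01  5.33420739e-05
 -1.49496950e+00 -8.40695518e-01]
```

```bash
python3 -m inch '[[[-19.34,-35.56,0],[0,0,1.28],8.5],[[-19.34,-35.56,0],[0,0,1.28],8.5],[[-19.34,-35.56,0],[0,0,1.28],8.5],[[-19.34,-35.56,0],[0,0,1.28],8.5],[[-19.34,-35.56,0],[0,0,1.28],8.5],[[-19.34,-35.56,0],[0,0,1.28],8.5],[[-19.34,-35.56,0],[0,0,1.28],8.5],[[-19.34,-35.56,0],[0,0,1.28],8.5],[[-19.34,-35.56,0],[0,0,1.28],8.5],[[-19.34,-35.56,0],[0,0,1.28],8.5]]';  python3 -m inch '[[[0,0,0],[0,0,0],8.5],[[0,0,0],[0,0,0],8.5],[[0,0,0],[0,0,0],8.5]]'; python3 -c "
from h import *
to([484,-298,110],down(97.4));print(cur()[2]['q'])"
```

```text
t: 2.4
tcp_pos: [485.9, -296.7, 270.0]
orientation: [-0.001, 0.659, 0.752, -0.0]
wrist_force: [-0.3, 0.4, -0.3]
width: 84.8
t: 2.7
tcp_pos: [485.9, -294.4, 272.1]
orientation: [0.001, 0.657, 0.754, 0.0]
wrist_force: [-0.7, -0.2, 0.1]
width: 85.3
shift [-0.33, -0.26, 18.11] turn [0.001, 0.0, 0.007] tcp [ 484. -298.   91.] zaxis [ 0.  0. -1.]
[-2.69437577e-01  2.83734776e-01  2.48985058e-01 -2.92018619e-05
 -1.53482167e+00 -1.16507525e+00]
```

```bash
python3 -m inch '[[[-0.35,-0.25,5],[0,0,0.007],8.5],[[-0.35,-0.25,9],[0,0,0.007],8.5],[[-0.35,-0.25,13],[0,0,0.007],8.5],[[-0.35,-0.25,16],[0,0,0.007],8.5],[[-0.35,-0.25,18],[0,0,0.007],8.5],[[-0.35,-0.25,18],[0,0,0.007],8.5],[[-0.35,-0.25,18],[0,0,0.007],8.5]]'; python3 -c "
from h import *
a=snap('scene');b=snap('top')
up=lambda s,x,y,w,h,k:cv2.resize(cv2.cvtColor(s['pixels'],cv2.COLOR_RGB2BGR)[y:y+h,x:x+w],None,fx=k,fy=k,interpolation=cv2.INTER_CUBIC)
cv2.imwrite('pics/c2.png',np.hstack([up(a,150,130,100,100,4),up(b,340,180,100,100,4)]))
to([484,-298,53],down(97.4))"
```

```text
t: 3.4
tcp_pos: [484.4, -299.0, 92.4]
orientation: [0.001, 0.66, 0.751, -0.0]
wrist_force: [-0.2, 0.1, 0.4]
width: 85.2
shift [0.16, -0.11, 5.93] turn [0.003, 0.002, -0.001] tcp [ 484. -298.   34.] zaxis [ 0.  0. -1.]
```

View pics/c2.png

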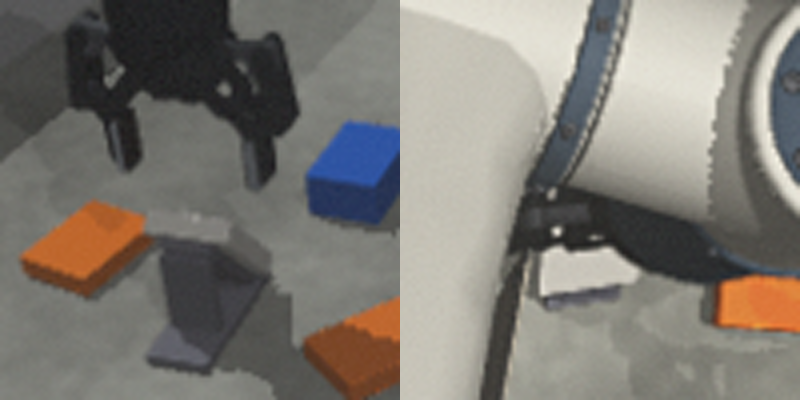

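The fingers straddle the plate: tips at crop (127,168) and (257,187), plate between. Lowering and gripping.

```bash
python3 -m inch '[[[0.16,-0.1,2],[0,0,0],8.5],[[0.16,-0.1,4],[0,0,0],8.5],[[0.16,-0.1,5.5],[0,0,0],8.5],[[0.16,-0.1,5.9],[0,0,0],8.5],[[0.16,-0.1,5.9],[0,0,0],8.5],[[0.16,-0.1,5.9],[0,0,0],8.5]]'; python3 -m inch '[[[0,0,0],[0,0,0],5],[[0,0,0],[0,0,0],5],[[0,0,0],[0,0,0],5],[[0,0,0],[0,0,0],5],[[0,0,0],[0,0,0],5],[[0,0,0],[0,0,0],5],[[0,0,0],[0,0,0],5],[[0,0,0],[0,0,0],5]]' 70;python3 -c "
from h import *
print(cur()[2]['wrist_torque']);to([484,-298,200],down(97.4))"
```

```text
t: 4.1
tcp_pos: [483.8, -298.1, 33.8]
orientation: [0.001, 0.661, 0.751, 0.0]
wrist_force: [0.4, 0.2, -0.0]
width: 84.8
t: 4.9
tcp_pos: [483.4, -297.8, 33.6]
orientation: [0.001, 0.661, 0.751, 0.0]
wrist_force: [-0.6, 2.4, 5.8]
width: 58.8
[0.84300761 0.40402004 0.06758685]
shift [-0.04, 0.08, -14.74] turn [0.002, 0.001, -0.002] tcp [ 484. -298.  181.] zaxis [ 0.  0. -1.]
```

```bash
python3 -m inch '[[[0,0,-1],[0,0,0],5],[[0,0,-3],[0,0,0],5],[[0,0,-6],[0,0,0],5],[[0,0,-10],[0,0,0],5],[[0,0,-15],[0,0,0],5],[[0,0,-20],[0,0,0],5],[[0,0,-25],[0,0,0],5],[[0,0,-29],[0,0,0],5],[[0,0,-29],[0,0,0],5],[[0,0,-29],[0,0,0],5]]';python3 -c "
from h import *
print(cur()[2]['wrist_torque'])
R=down(122,-40);to([502.5,313,300],R)
R=down(122,40);to([502.5,313,300],R)
a=snap('scene','s3.png')"
```

```text
t: 5.9
tcp_pos: [482.8, -297.4, 322.9]
orientation: [0.001, 0.661, 0.75, 0.001]
wrist_force: [1.4, -0.4, -3.0]
width: 58.8
[0.01335952 0.02632252 0.00340936]
shift [60.82, 10.77, 3.77] turn [-0.685, 0.151, -0.414] tcp [512.9 319.5 285.4] zaxis [ 0.55  0.34 -0.77]
shift [59.79, 8.55, 3.77] turn [0.689, -0.15, -0.414] tcp [492.1 306.5 285.4] zaxis [-0.55 -0.34 -0.77]
```

View pics/s3.png

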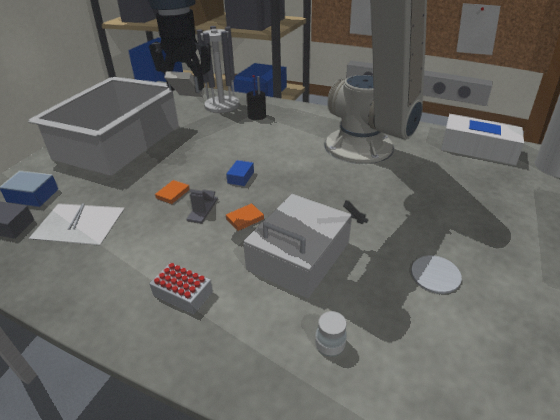

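The plate is held at (180,85) and the rest is empty at (203,200). Carrying it over to the stage and standing it up.

```bash
python3 -m inch '[[[2,0.4,0],[-0.05,0.01,-0.03],5],[[6,1.1,0],[-0.12,0.02,-0.07],5],[[10,1.8,0],[-0.19,0.04,-0.11],5],[[14.5,2.6,0],[-0.26,0.06,-0.16],5],[[19,3.4,0],[-0.33,0.07,-0.2],5],[[23.5,4.2,0],[-0.4,0.09,-0.24],5],[[28,5,0],[-0.47,0.1,-0.28],5],[[32,5.7,0],[-0.54,0.12,-0.33],5],[[35,6.2,0],[-0.6,0.13,-0.37],5],[[37,6.6,0],[-0.64,0.14,-0.39],5]]';python3 -m inch '[[[0,0,0],[0,0,0],5],[[0,0,0],[0,0,0],5]]';python3 -c "
from h import *
R=down(122,-40);to([502.5,313,300],R);print(cur()[2]['q'])"
```

```text
t: 6.95
tcp_pos: [499.4, 79.1, 319.3]
orientation: [0.154, 0.47, 0.823, 0.279]
wrist_force: [0.3, -0.6, -1.5]
width: 58.7
t: 7.15
tcp_pos: [500.4, 77.5, 320.4]
orientation: [0.154, 0.471, 0.823, 0.278]
wrist_force: [-0.5, 0.3, -1.0]
width: 59.1
shift [20.16, 8.49, 11.0] turn [-0.051, 0.008, -0.024] tcp [512.9 319.5 285.4] zaxis [ 0.55  0.34 -0.77]
[ 0.39308511 -0.23743301 -0.30340386 -0.12046989 -0.8671841  -1.38433441]
```

```bash
python3 -m inch '[[[2,0.85,1.1],[-0.05,0.01,-0.024],5],[[5,2.1,2.75],[-0.05,0.01,-0.024],5],[[8,3.4,4.4],[-0.05,0.01,-0.024],5],[[11,4.6,6],[-0.05,0.01,-0.024],5],[[14,5.9,7.6],[-0.05,0.01,-0.024],5],[[17,7.2,9.3],[-0.05,0.01,-0.024],5],[[19,8,10.4],[-0.05,0.01,-0.024],5],[[20.16,8.5,11],[-0.05,0.01,-0.024],5],[[20.16,8.5,11],[-0.05,0.01,-0.024],5],[[20.16,8.5,11],[-0.05,0.01,-0.024],5]]';python3 -c "
from h import *
R=down(122,-40);to([502.5,313,110],R);print(cur()[2]['q'])"
```

```text
t: 8.15
tcp_pos: [514.8, 318.8, 286.9]
orientation: [0.166, 0.456, 0.822, 0.299]
wrist_force: [0.7, -0.3, -1.5]
width: 59.0
shift [0.16, -12.41, 14.57] turn [0.001, 0.001, -0.001] tcp [512.9 319.5  95.4] zaxis [ 0.55  0.34 -0.77]
[ 0.92855774 -0.09118393 -0.52323969  0.48380816 -0.52586226 -2.28690388]
```

```bash
python3 -m inch '[[[0,-1.5,1.75],[0,0,0],5],[[0,-4,4.7],[0,0,0],5],[[0.1,-6.6,7.7],[0,0,0],5],[[0.1,-9,10.5],[0,0,0],5],[[0.16,-11,12.9],[0,0,0],5],[[0.16,-12.4,14.57],[0,0,0],5],[[0.16,-12.4,14.57],[0,0,0],5],[[0.16,-12.4,14.57],[0,0,0],5],[[0.16,-12.4,14.57],[0,0,0],5]]';python3 -c "
from h import *
R=down(122,-40);to([502.5,313,50],R)
a=snap('scene');b=snap('top')
up=lambda s,x,y,w,h,k:cv2.resize(cv2.cvtColor(s['pixels'],cv2.COLOR_RGB2BGR)[y:y+h,x:x+w],None,fx=k,fy=k,interpolation=cv2.INTER_CUBIC)
cv2.imwrite('pics/c4.png',np.hstack([up(a,380,180,100,120,4),up(b,80,170,100,120,4)]))
# predicted plate upright bottom/top corners in the scene
n=np.radians(32)
for z in(70,150): print([ (proj(a,[502.5+dx*np.cos(n)-dy*np.sin(n),313+dx*np.sin(n)+dy*np.cos(n),z])-[380,180]).__mul__(4).round().tolist() for dx in(8,) for dy in(-30,30)])
"
```

```text
t: 9.05
tcp_pos: [535.3, 282.4, 137.5]
orientation: [0.213, 0.401, 0.862, 0.225]
wrist_force: [-0.2, 0.9, -1.3]
width: 59.3
shift [6.15, -4.91, 7.81] turn [-0.084, 0.1, 0.18] tcp [512.9 319.5  35.4] zaxis [ 0.55  0.34 -0.77]
[[199.0, 306.0], [304.0, 292.0]]
[[234.0, 189.0], [344.0, 176.0]]
```

View pics/c4.png

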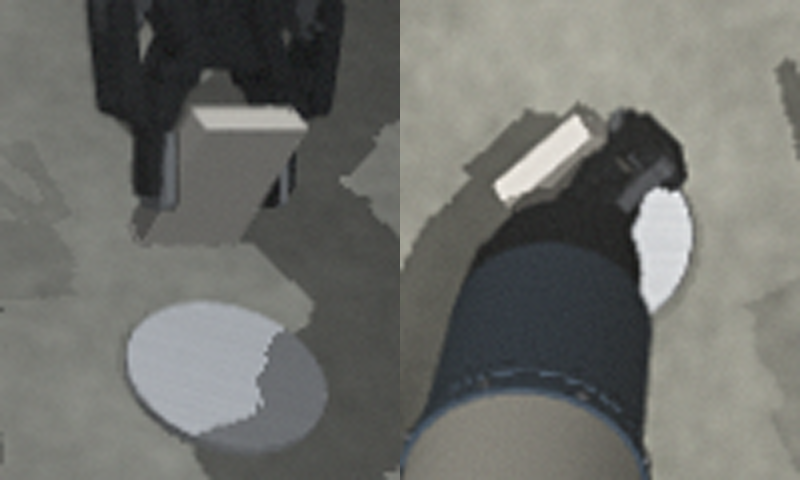

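```bash
python3 -c "
from h import *
s=cur()[2];print(s['q'].round(3).tolist(),s['dq'].round(2))"
```

```text
[0.491, 0.069, -0.883, 1.714, -0.066, -3.052] [ 0.01 -0.01  0.   -0.   -0.   -0.  ]
```

The arm is out of wrist range at this 40° outward tilt: q4, q5 and q6 are all at their limits. I'll fit a small kinematic model from the logged poses to choose a reachable placing direction.

```bash
cat > k.py <<'E'
from h import *
from scipy.optimize import least_squares
D=[([1.4776,.25573,.10717,-.0004,-1.42391,-.2846],[202.67,510.84,230.48],[-.0007,-.5617,.8273,-.0005]),
([-.26944,.28373,.24899,0,-1.53482,-1.16508],[485.9,-294.4,272.1],[.001,.657,.754,0]),
([.39309,-.23743,-.3034,-.12047,-.86718,-1.38433],[500.4,77.5,320.4],[.154,.471,.823,.278]),
([.92856,-.09118,-.52324,.48381,-.52586,-2.2869],[514.8,318.8,286.9],[.166,.456,.822,.299]),
([.491,.069,-.883,1.714,-.066,-3.052],[535.3,282.4,137.5],[.213,.401,.862,.225])]
def X(a,ax): return Ro.from_euler(ax,a)
def fk(q,p):
    a1,d,h,a2,e,a3,L,s4,s5,s6,o=p
    R=X(q[0],'z');P=R.apply([a1,d,h])
    R2=R*X(q[1],'y');P=P+R2.apply([0,0,a2])
    R3=R2*X(-q[2],'y');P=P+R3.apply([a3,0,e])
    R5=R3*X(s4*q[3],'x')*X(s5*q[4],'y')*X(s6*q[5],'x')
    T=R5*Ro.from_matrix(np.array([[0,0,1],[0,1,0],[-1,0,0]]).astype(float))*X(o,'z')
    return P+L*T.as_matrix()[:,2],T
def res(v,sg):
    p=list(v[:7])+list(sg)+[v[7]];r=[]
    for q,t,o in D:
        P,T=fk(q,p);w,x,y,z=o;r+=list((P-t)/1.)+list(300*(T.inv()*Ro.from_quat([x,y,z,w])).as_rotvec())
    return r
best=None
import itertools
for s in itertools.product([1,-1],repeat=3):
  for o in(0,1.57,3.14,-1.57):
    f=least_squares(res,[0,-150,200,450,0,400,250,o],args=(s,))
    if best is None or f.cost<best[0]: best=(f.cost,f.x,s,f.fun)
P=list(best[1][:7])+list(best[2])+[best[1][7]]
lo=np.array([-2.95,-1.21,-1.09,-2.87,-2.94,-3.05]);hi=np.array([2.95,1.97,1.5,1.71,-.07,3.05])
def ik(t,R,q0):
    g=lambda q:np.r_[fk(q,P)[0]-t,300*(fk(q,P)[1].inv()*R).as_rotvec()]
    f=least_squares(g,np.clip(q0,lo+.05,hi-.05),bounds=(lo,hi));return f.x,np.sqrt(2*f.cost)
E
python3 - <<'E'
from k import *
print(best[0],np.round(P,3),np.round(best[3],1).tolist())
for az in(-80,-58,-40,-20,0,32,90,110,122,140,160,180):
    R=down(az+90,-40);b=(9e9,)
    for q6 in(-2.5,-1,0,1,2.5):
      for q4 in(-1,0,1):
        q,c=ik(np.array([502.5,313,50])+19*R.as_matrix()[:,2],R,[.8,.3,.1,q4,-1.4,q6])
        if c<b[0]: b=(c,q)
    w=np.array([502.5,313,50])+(19-P[6])*R.as_matrix()[:,2]
    print(az,round(b[0],1),b[1].round(2).tolist(),'wrist',w.round())
R=down(97.4,40)
for z in (53,):
    t=np.array([484,-298,z])+19*R.as_matrix()[:,2];q,c=ik(t,R,[-.27,.6,.2,0,-2.1,-1.1]);print('rest in40',c,q.round(2))
E
```

```text
11763.912173751467 [ 215.711 -118.753   51.327  436.508   91.555  198.159  288.499   -1.
   -1.      -1.       0.   ] [-34.7, 11.0, 15.9, -0.0, 0.0, -0.1, 2.5, 36.3, -5.6, -0.1, -0.3, -0.4, -13.7, 24.4, 3.3, 0.0, -0.1, 0.1, -26.0, 23.9, -21.6, 0.3, 0.1, -0.2, 62.7, -118.7, 8.1, 0.5, -0.4, 0.6]
-80 0.0 [0.97, 0.69, -0.4, 0.53, -1.09, 1.95] wrist [472. 484. 256.]
-58 0.0 [1.04, 0.58, -0.67, 0.83, -0.88, 1.94] wrist [411. 460. 256.]
-40 0.0 [1.07, 0.5, -0.89, 1.18, -0.75, 1.83] wrist [370. 424. 256.]
-20 4.8 [1.07, 0.41, -1.09, 1.63, -0.68, 1.69] wrist [340. 372. 256.]
0 40.0 [1.03, 0.3, -1.08, 1.71, -0.58, 2.01] wrist [329. 313. 256.]
32 71.6 [0.68, 0.25, -1.09, -2.87, -0.36, 1.22] wrist [356. 221. 256.]
90 0.0 [0.5, 0.44, -1.05, -1.98, -0.66, 1.46] wrist [502. 140. 256.]
110 0.0 [0.47, 0.53, -0.82, -1.42, -0.7, 1.22] wrist [562. 150. 256.]
122 0.0 [0.47, 0.58, -0.67, -1.14, -0.78, 1.11] wrist [594. 166. 256.]
140 0.0 [0.49, 0.67, -0.45, -0.82, -0.95, 1.05] wrist [635. 202. 256.]
160 0.0 [0.53, 0.76, -0.22, -0.57, -1.15, 1.08] wrist [665. 254. 256.]
180 0.0 [0.59, 0.83, -0.04, -0.38, -1.33, 1.19] wrist [676. 313. 256.]
rest in40 1.1130383557004255e-12 [-0.23  0.75 -0.22  0.24 -1.28 -1.36]
```

```bash
python3 - <<'E'
s=open('k.py').read()
s=s.replace("a1,d,h,a2,e,a3,L,s4,s5,s6,o=p","a1,d,h,a2,e,a3,L,w,u,s4,s5,s6,o=p")
s=s.replace("    R5=R3*X(s4*q[3],'x')*X(","    R4=R3*X(s4*q[3],'x');P=P+R4.apply([0,w,u])\n    R5=R4*X(")
s=s.replace("v[:7]","v[:9]").replace("[v[7]]","[v[9]]").replace("best[1][:7]","best[1][:9]").replace("best[1][7]","best[1][9]").replace("400,250,o","400,250,0,0,o")
s=s.replace("itertools.product([1,-1],repeat=3)","[(-1,-1,-1)]").replace("(0,1.57,3.14,-1.57)","(0,)")
open('k.py','w').write(s)
E
cat > k2.py <<'E'
from k import *
print(best[0],np.round(P,3),np.round(best[3],1).reshape(-1,6)[:,:3].tolist())
def tryit(G,R,name,q0=.8):
    b=(9e9,)
    for q6 in(-2.5,-1,0,1,2.5):
      for q4 in(-1,0,1):
        q,c=ik(np.array(G)+19*R.as_matrix()[:,2],R,[q0,.3,.1,q4,-1.4,q6])
        if c<b[0]-.1: b=(c,q)
    print(name,round(b[0],1),b[1].round(2).tolist(),'elbow/wrist',(np.array(G)+(19-P[6])*R.as_matrix()[:,2]).round())
for az in(-80,-58,-40,-20,0,32,60,90,122,140,160,180): tryit([502.5,313,50],down(az+90,-40),az)
tryit([484,-298,53],down(97.4,40),'rest in40',-.3)
tryit([502.5,313,50],down(122),'stage vert')
E
python3 k2.py
```

```text
0.6072780189210756 [ 1.72200e+00 -1.46700e+00  1.47361e+02  5.20372e+02  7.86000e-01
  3.99071e+02  3.61808e+02 -1.52923e+02 -5.00000e-02 -1.00000e+00
 -1.00000e+00 -1.00000e+00  0.00000e+00] [[-0.0, 0.0, 0.1], [-0.0, 0.1, -0.1], [-0.0, -0.0, 0.1], [0.1, -0.0, -0.2], [-0.0, 0.0, 0.1]]
-80 0.0 [1.05, 0.74, 0.0, 0.43, -1.42, 2.07] elbow/wrist [464. 530. 313.]
-58 0.0 [1.11, 0.62, -0.3, 0.64, -1.16, 2.17] elbow/wrist [386. 500. 313.]
-40 0.0 [1.11, 0.51, -0.55, 0.89, -0.94, 2.2] elbow/wrist [334. 455. 313.]
-20 0.0 [1.0, 0.39, -0.8, 1.34, -0.7, 2.16] elbow/wrist [295. 388. 313.]
0 21.3 [0.81, 0.3, -0.89, 1.71, -0.5, 2.27] elbow/wrist [282. 313. 313.]
32 39.4 [0.35, 0.28, -0.57, -2.41, -0.08, 0.99] elbow/wrist [316. 196. 313.]
60 0.0 [0.55, 0.29, -0.36, -0.86, -0.42, -0.37] elbow/wrist [392. 122. 313.]
90 0.0 [0.38, 0.43, -0.12, -0.85, -0.92, 0.12] elbow/wrist [502.  93. 313.]
122 0.0 [0.39, 0.62, 0.17, -0.71, -1.34, 0.41] elbow/wrist [619. 126. 313.]
140 0.0 [0.43, 0.71, 0.34, -0.62, -1.55, 0.57] elbow/wrist [671. 171. 313.]
160 0.0 [0.5, 0.81, 0.5, -0.51, -1.74, 0.76] elbow/wrist [710. 238. 313.]
180 0.0 [0.59, 0.89, 0.62, -0.39, -1.88, 0.97] elbow/wrist [723. 313. 313.]
rest in40 0.0 [-0.16, 0.82, 0.26, 0.19, -1.69, -1.32] elbow/wrist [ 703. -270.  316.]
stage vert 0.0 [0.82, 0.47, -0.11, -0.0, -0.99, -1.83] elbow/wrist [502. 313. 393.]
```

The model fits to 0.2 mm. Pointing the fingers along +y (azimuth 90°) is well inside the joint ranges. I'll back out the way I came, then turn the plate about the vertical up high.

```bash
python3 -c "
from h import *
to([502.5,313,300],down(122,-40))"
```

```text
shift [1.31, 9.03, -12.34] turn [-0.083, 0.098, 0.182] tcp [512.9 319.5 285.4] zaxis [ 0.55  0.34 -0.77]
```

```bash
python3 -m inch '[[[0.1,0.9,-1.2],[0,0,0],5],[[0.3,1.8,-2.5],[-0.01,0.01,0.02],5],[[0.4,2.7,-3.7],[-0.02,0.03,0.05],5],[[0.6,4,-5.5],[-0.04,0.05,0.09],5],[[0.8,5.5,-7.5],[-0.06,0.07,0.13],5],[[1,7,-9.6],[-0.08,0.09,0.16],5],[[1.3,8.5,-11.6],[-0.08,0.1,0.18],5],[[1.3,9,-12.3],[-0.08,0.1,0.18],5],[[1.3,9,-12.3],[-0.08,0.1,0.18],5],[[1.3,9,-12.3],[-0.08,0.1,0.18],5]]';python3 -c "
from h import *
print(cur()[2]['q'].round(3));
from k import ik
R=down(180,-40);print(ik(np.array([502.5,313,250])+19*R.as_matrix()[:,2],R,[.38,.4,-.2,-.8,-.9,0]))
to([502.5,313,300],R)"
```

```text
t: 10.15
tcp_pos: [512.6, 318.3, 283.2]
orientation: [0.164, 0.456, 0.823, 0.297]
wrist_force: [-0.3, -0.6, -1.5]
width: 58.8
[ 0.931 -0.091 -0.527  0.479 -0.527 -2.284]
(array([ 0.42041348,  0.21377301,  0.09120448, -0.6782776 , -1.20891334,
       -0.25004243]), np.float64(1.966800136583017e-13))
shift [1.12, -0.23, -0.48] turn [-0.005, 0.648, -0.777] tcp [502.5 325.2 285.4] zaxis [ 0.    0.64 -0.77]
```

```bash
python3 -m inch '[[[0.1,0,0],[0,0.05,-0.06],5],[[0.2,0,0],[0,0.13,-0.156],5],[[0.3,-0.1,-0.1],[0,0.21,-0.25],5],[[0.5,-0.1,-0.2],[0,0.29,-0.35],5],[[0.6,-0.1,-0.3],[0,0.37,-0.44],5],[[0.8,-0.2,-0.4],[0,0.45,-0.54],5],[[0.9,-0.2,-0.5],[0,0.53,-0.63],5],[[1,-0.2,-0.5],[0,0.61,-0.73],5],[[1.1,-0.2,-0.5],[0,0.648,-0.777],5],[[1.1,-0.2,-0.5],[0,0.648,-0.777],5]]';python3 -m inch '[[[0,0,0],[0,0,0],5],[[0,0,0],[0,0,0],5]]'; python3 -c "
from h import *
print(cur()[2]['q'].round(3));
R=down(180,-40)
to([502.5,313,90],R)"
```

```text
t: 11.15
tcp_pos: [504.7, 323.5, 284.1]
orientation: [-0.002, 0.0, 0.941, 0.339]
wrist_force: [-0.1, -0.2, -2.9]
width: 58.7
t: 11.35
tcp_pos: [503.4, 324.7, 285.5]
orientation: [-0.001, 0.002, 0.94, 0.34]
wrist_force: [0.2, -0.5, -1.2]
width: 58.8
[ 0.426  0.188  0.181 -0.649 -1.3   -0.336]
shift [0.02, -13.39, 16.18] turn [-0.005, -0.001, -0.005] tcp [502.5 325.2  75.4] zaxis [ 0.    0.64 -0.77]
```

```bash
python3 -m inch '[[[0,-1.5,1.8],[0,0,-0.005],5],[[0,-4,4.8],[-0.005,0,-0.005],5],[[0,-6.7,8.1],[-0.005,0,-0.005],5],[[0,-9.4,11.4],[-0.005,0,-0.005],5],[[0,-11.5,13.9],[-0.005,0,-0.005],5],[[0,-13,15.7],[-0.005,0,-0.005],5],[[0,-13.4,16.2],[-0.005,0,-0.005],5],[[0,-13.4,16.2],[-0.005,0,-0.005],5],[[0,-13.4,16.2],[-0.005,0,-0.005],5]]';python3 -c "
from h import *
print(cur()[2]['q'].round(3))
R=down(180,-40);to([502.5,313,49],R)
a=snap('scene');b=snap('top')
up=lambda s,x,y,w,h,k:cv2.resize(cv2.cvtColor(s['pixels'],cv2.COLOR_RGB2BGR)[y:y+h,x:x+w],None,fx=k,fy=k,interpolation=cv2.INTER_CUBIC)
cv2.imwrite('pics/c5.png',np.hstack([up(a,380,190,100,120,4),up(b,80,170,100,120,4)]))
p,Rc,_=cur();g=p-19*Rc.as_matrix()[:,2];print(g)
for dy in(-8,8):
  for z in(-40,40):
    for dx in(-30,30): print(dy,z,dx,((proj(a,g+[dx,dy,z])-[380,190])*4).round())
"
```

```text
t: 12.25
tcp_pos: [503.7, 326.9, 78.9]
orientation: [0.002, -0.003, 0.939, 0.343]
wrist_force: [0.5, 0.8, -1.3]
width: 59.4
[ 0.395  0.374 -0.085 -0.803 -0.974  0.034]
shift [0.14, -2.99, 3.29] turn [0.003, 0.001, 0.006] tcp [502.5 325.2  34.4] zaxis [ 0.    0.64 -0.77]
[503.7854364  314.6996237   93.67535588]
-8 -40 -30 [233. 233.]
-8 -40 30 [219. 306.]
-8 40 -30 [267. 120.]
-8 40 30 [255. 192.]
8 -40 -30 [262. 241.]
8 -40 30 [249. 315.]
8 40 -30 [299. 128.]
8 40 30 [288. 200.]
```

View pics/c5.png

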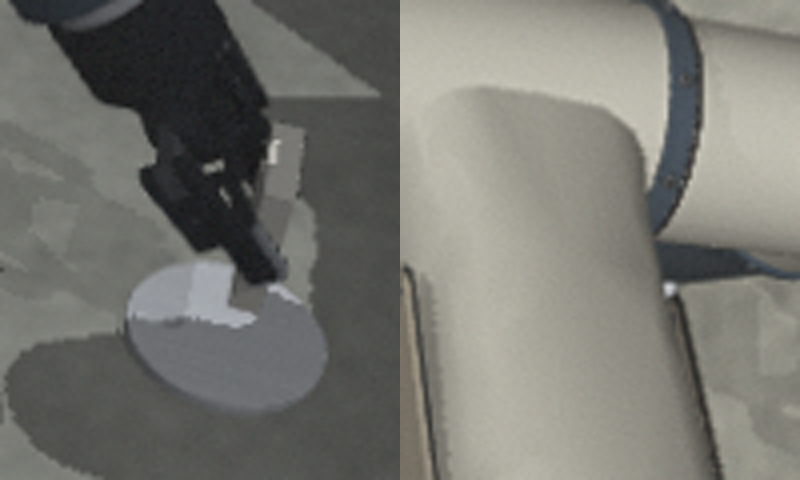

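The plate is upright above the stage, bottom edge at crop (248,308) as predicted. Lowering to contact.

```bash
python3 -m inch '[[[0.05,-0.7,0.8],[0,0,0.006],5],[[0.1,-1.5,1.7],[0,0,0.006],5],[[0.14,-2.2,2.5],[0.003,0,0.006],5],[[0.14,-2.7,3],[0.003,0,0.006],5],[[0.14,-2.85,3.15],[0.003,0,0.006],5],[[0.14,-2.85,3.15],[0.003,0,0.006],5],[[0.14,-2.85,3.15],[0.003,0,0.006],5]]';python3 -c "
from h import *
R=down(180,-40);to([502.5,313,47],R);print(cur()[2]['wrist_torque'])"
```

```text
t: 13.05
tcp_pos: [502.0, 325.2, 35.0]
orientation: [-0.0, 0.001, 0.94, 0.342]
wrist_force: [0.1, 0.3, -0.9]
width: 58.6
shift [-0.05, -0.16, 0.2] turn [-0.0, -0.0, -0.001] tcp [502.5 325.2  32.4] zaxis [ 0.    0.64 -0.77]
[-2.36002271  0.01527586 -0.01960402]
```

```bash
python3 -m inch '[[[0,-0.06,0.08],[0,0,0],5],[[0,-0.06,0.08],[0,0,0],5],[[0,-0.06,0.08],[0,0,0],5]]';python3 -m inch '[[[0,-0.06,0.08],[0,0,0],5],[[0,-0.06,0.08],[0,0,0],5],[[0,-0.06,0.08],[0,0,0],5]]'; python3 -m inch '[[[0,-0.03,0.04],[0,0,0],5],[[0,-0.03,0.04],[0,0,0],5],[[0,-0.03,0.04],[0,0,0],5]]'
```

```text
t: 13.35
tcp_pos: [501.8, 325.2, 34.0]
orientation: [-0.0, 0.0, 0.94, 0.342]
wrist_force: [-0.1, -0.4, -2.6]
width: 59.1
t: 13.65
tcp_pos: [501.6, 325.2, 32.7]
orientation: [-0.001, 0.001, 0.94, 0.342]
wrist_force: [0.3, -0.0, -1.7]
width: 59.2
t: 13.95
tcp_pos: [501.7, 325.3, 32.6]
orientation: [-0.001, 0.0, 0.94, 0.342]
wrist_force: [-1.7, -1.5, 2.9]
width: 59.2
```

```bash
python3 -m inch '[[[0,-0.03,0.04],[0,0,0],5],[[0,-0.03,0.04],[0,0,0],5],[[0,-0.03,0.04],[0,0,0],5]]'; python3 -m inch '[[[0,0,0],[0,0,0],6.2],[[0,0,0],[0,0,0],6.4],[[0,0,0],[0,0,0],6.8],[[0,0,0],[0,0,0],7.4],[[0,0,0],[0,0,0],8],[[0,0,0],[0,0,0],8.5],[[0,0,0],[0,0,0],8.5],[[0,0,0],[0,0,0],8.5],[[0,0,0],[0,0,0],8.5]]'; python3 -c "
from h import *
R=down(180,-40);to([502.5,313,49],R);
a=snap('scene')
up=lambda s,x,y,w,h,k:cv2.resize(cv2.cvtColor(s['pixels'],cv2.COLOR_RGB2BGR)[y:y+h,x:x+w],None,fx=k,fy=k,interpolation=cv2.INTER_CUBIC)
cv2.imwrite('pics/c6.png',up(a,380,190,100,120,5))"
```

```text
t: 14.25
tcp_pos: [501.7, 325.3, 32.6]
orientation: [-0.0, 0.0, 0.94, 0.342]
wrist_force: [-1.0, -3.7, 6.8]
width: 59.2
t: 15.15
tcp_pos: [501.7, 325.3, 31.7]
orientation: [-0.001, 0.001, 0.94, 0.342]
wrist_force: [-0.2, 0.5, 0.8]
width: 84.9
shift [-0.08, 0.17, -0.21] turn [-0.001, -0.001, -0.002] tcp [502.5 325.2  34.4] zaxis [ 0.    0.64 -0.77]
```

View pics/c6.png

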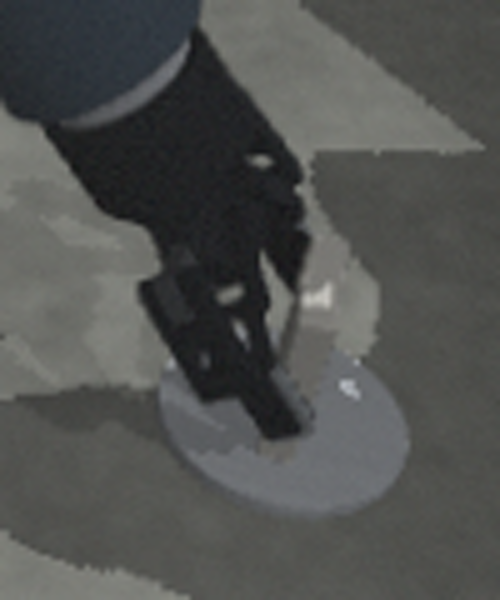

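```bash
python3 -m inch '[[[0,0,-1],[0,0,0],8.5],[[0,0,-2.5],[0,0,0],8.5],[[0,0,-4.5],[0,0,0],8.5],[[0,0,-7],[0,0,0],8.5],[[0,0,-10],[0,0,0],8.5],[[0,0,-13.5],[0,0,0],8.5],[[0,0,-16],[0,0,0],8.5],[[0,0,-18],[0,0,0],8.5],[[0,0,-18],[0,0,0],8.5],[[0,0,-18],[0,0,0],8.5]]'; python3 -c "
from h import *
print(cur()[2]['q'].round(2))
from k import ik
for h in (173,):
  for tilt in (0,):
    R=down(h);print(ik(np.array([623.8,1.1,123])+19*R.as_matrix()[:,2],R,[.2,.5,.2,0,-1.4,-.4])[0].round(2))
to([580,60,330],down(173))
a=snap('scene');b=snap('top')
up=lambda s,x,y,w,h,k:cv2.resize(cv2.cvtColor(s['pixels'],cv2.COLOR_RGB2BGR)[y:y+h,x:x+w],None,fx=k,fy=k,interpolation=cv2.INTER_CUBIC)
cv2.imwrite('pics/c7.png',np.hstack([up(a,380,190,100,120,4),up(b,80,170,100,120,4)]))"
```

```text
t: 16.2
tcp_pos: [501.9, 209.1, 170.5]
orientation: [0.0, 0.001, 0.94, 0.342]
wrist_force: [0.1, -0.1, 0.3]
width: 85.2
[ 0.18  0.25 -0.02 -0.73 -1.25  0.03]
[ 0.25  0.46  0.08 -0.   -1.19 -0.37]
shift [-7.83, -2.39, -20.34] turn [0.697, -0.042, 0.115] tcp [580.  60. 311.] zaxis [ 0.  0. -1.]
```

View pics/c7.png

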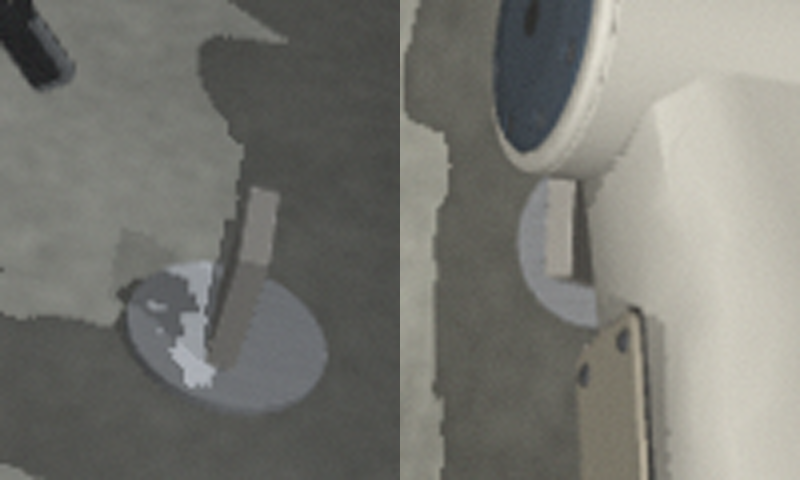

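The plate stands on its thin edge near the middle of the stage: crop (245,300) in scene, (561,228) in top. On to the lid handle: up first, then over.

```bash
python3 -m inch '[[[0,2.5,-3],[0,0,0],8.5],[[0,5,-6],[0,0,0],8.5],[[0,8,-9.5],[0,0,0],8.5],[[-0.5,8,-11],[0.1,0,0.02],8.5],[[-2,6,-13],[0.24,-0.01,0.04],8.5],[[-3.5,4,-15],[0.38,-0.02,0.06],8.5],[[-5,2,-17],[0.5,-0.03,0.08],8.5],[[-6.5,-0.5,-19],[0.62,-0.04,0.1],8.5],[[-7.8,-2.4,-20.3],[0.697,-0.04,0.115],8.5],[[-7.8,-2.4,-20.3],[0.697,-0.04,0.115],8.5]]'; python3 -c "
from h import *
to([623.8,1.1,260],down(173))
a=snap('scene')
# handle bar in scene: predicted ends
c,s=np.cos(np.radians(-7)),np.sin(np.radians(-7));H=np.array([460,21.2,80.])
L=lambda x,y,z:H+[c*x-s*y,s*x+c*y,z]
for p in((165,-45,43),(165,45,43),(0,80,8),(200,80,8),(200,-80,8),(0,102,0)): print(p,L(*p).round(1),proj(a,L(*p)).round(1))
g=cv2.cvtColor(a['pixels'],cv2.COLOR_RGB2BGR)[190:300,235:385]
cv2.imwrite('pics/c8.png',cv2.resize(g,None,fx=5,fy=5,interpolation=cv2.INTER_CUBIC))"
```

```text
t: 17.3
tcp_pos: [580.3, 61.3, 306.5]
orientation: [-0.004, 0.059, 0.998, -0.002]
wrist_force: [0.1, 0.3, -0.9]
width: 85.4
shift [-5.09, -5.43, 6.53] turn [-0.005, -0.008, 0.003] tcp [623.8   1.1 241. ] zaxis [ 0.  0. -1.]
(165, -45, 43) [618.3 -43.6 123. ] [264.  223.8]
(165, 45, 43) [629.3  45.8 123. ] [302.2 238.2]
(0, 80, 8) [469.7 100.6  88. ] [349.8 212.6]
(200, 80, 8) [668.3  76.2  88. ] [309.1 267.9]
(200, -80, 8) [648.8 -82.6  88. ] [241.9 240.5]
(0, 102, 0) [472.4 122.4  80. ] [358.5 218.3]
```

View pics/c8.png

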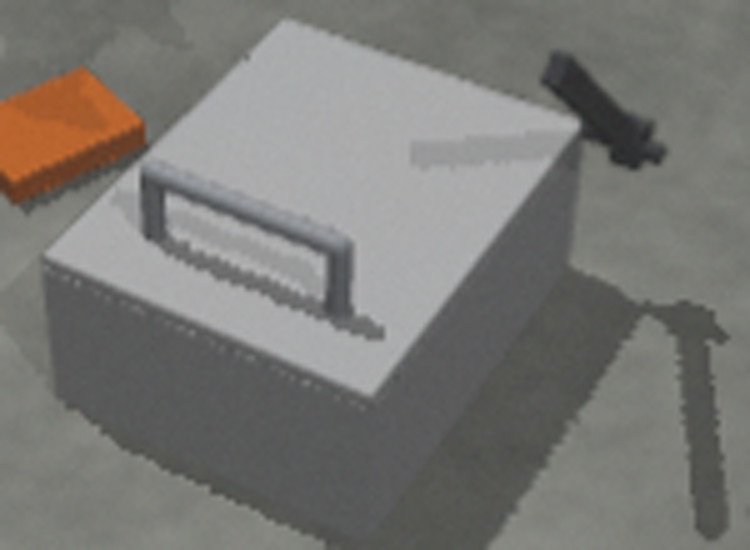

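```bash
python3 -m inch '[[[-2,-2,0],[-0.005,-0.008,0.003],8.5],[[-4,-4,2],[-0.005,-0.008,0.003],8.5],[[-5.1,-5.4,5],[-0.005,-0.008,0.003],8.5],[[-5.1,-5.4,9],[-0.005,-0.008,0.003],8.5],[[-5.1,-5.4,12.5],[-0.005,-0.008,0.003],8.5],[[-5.1,-5.4,14.5],[-0.005,-0.008,0.003],8.5],[[-5.1,-5.4,14.5],[-0.005,-0.008,0.003],8.5],[[-5.1,-5.4,14.5],[-0.005,-0.008,0.003],8.5]]'; python3 -c "
from h import *
to([623.8,1.1,123],down(173))
a=snap('scene')
g=cv2.cvtColor(a['pixels'],cv2.COLOR_RGB2BGR)[150:270,215:365]
cv2.imwrite('pics/c9.png',cv2.resize(g,None,fx=4,fy=4,interpolation=cv2.INTER_CUBIC))"
```

```text
t: 18.15
tcp_pos: [623.8, 1.3, 165.6]
orientation: [0.003, 0.061, 0.998, 0.002]
wrist_force: [0.1, 0.7, 1.2]
width: 85.3
shift [0.03, -0.05, 6.16] turn [0.005, 0.006, -0.001] tcp [623.8   1.1 104. ] zaxis [ 0.  0. -1.]
```

View pics/c9.png

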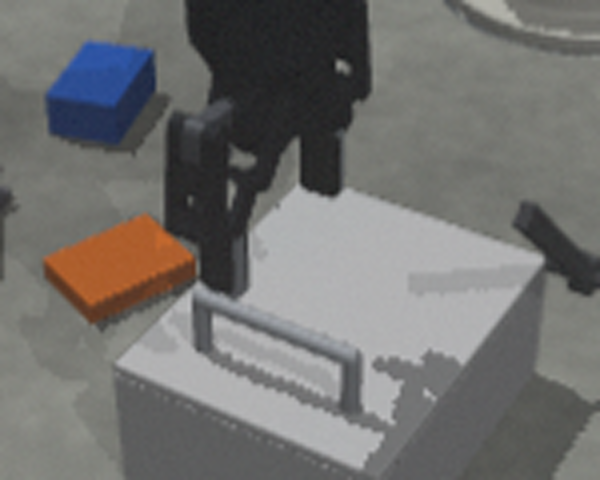

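The handle bar runs from crop (200,297) to (355,355), and the open fingers are above its middle. That is 11 pictures viewed. Descend and grip.

```bash
python3 -m inch '[[[0,0,2],[0.005,0.006,0],8.5],[[0,0,4],[0.005,0.006,0],8.5],[[0,0,5.5],[0.005,0.006,0],8.5],[[0,0,6.1],[0.005,0.006,0],8.5],[[0,0,6.1],[0.005,0.006,0],8.5],[[0,0,6.1],[0.005,0.006,0],8.5]]'; python3 -m inch '[[[0,0,0],[0,0,0],6],[[0,0,0],[0,0,0],4],[[0,0,0],[0,0,0],2.5],[[0,0,0],[0,0,0],1.5],[[0,0,0],[0,0,0],0.5],[[0,0,0],[0,0,0],0.5],[[0,0,0],[0,0,0],0.5],[[0,0,0],[0,0,0],0.5],[[0,0,0],[0,0,0],0.5],[[0,0,0],[0,0,0],0.5]]' 50; python3 -m inch '[[[0,0,0],[0,0,0],0.5],[[0,0,0],[0,0,0],0.5],[[0,0,0],[0,0,0],0.5],[[0,0,0],[0,0,0],0.5],[[0,0,0],[0,0,0],0.5]]'
python3 - <<'E'
from h import *
from k import ik
for t in(0,15,25,40):
    R=down(173)*Ro.from_rotvec([0,np.radians(t),0]);
    print(t,R.as_matrix()[:,2].round(2),[x.round(2) if hasattr(x,'round') else x for x in ik(np.array([542.3,11.1,229])+19*R.as_matrix()[:,2],R,[.25,.1,0,0,-1.2,-.4])])
E
```

```text
t: 18.8
tcp_pos: [624.9, 1.4, 105.3]
orientation: [0.001, 0.061, 0.998, -0.0]
wrist_force: [-0.2, 0.1, 0.2]
width: 85.4
t: 19.8
tcp_pos: [625.4, 1.1, 104.2]
orientation: [0.001, 0.062, 0.998, -0.0]
wrist_force: [5.4, -1.2, 0.1]
width: 8.1
t: 20.3
tcp_pos: [625.5, 1.1, 104.2]
orientation: [0.001, 0.062, 0.998, -0.0]
wrist_force: [5.8, -1.3, -0.5]
width: 8.3
0 [ 0.  0. -1.] [array([ 0.31,  0.25,  0.04,  0.  , -1.37, -0.43]), np.float64(0.0)]
15 [-0.26  0.03 -0.97] [array([ 0.25,  0.43,  0.31, -0.09, -1.7 , -0.37]), np.float64(0.0)]
25 [-0.42  0.05 -0.91] [array([ 0.21,  0.55,  0.47, -0.15, -1.91, -0.36]), np.float64(0.0)]
40 [-0.64  0.08 -0.77] [array([ 0.18,  0.73,  0.71, -0.24, -2.21, -0.38]), np.float64(0.0)]
```

```bash
cat > arc.py <<'E'
from h import *
import sys
def tcp(th,ph):
    g=np.array([165*np.cos(th)-43*np.sin(th),165*np.sin(th)+43*np.cos(th)])
    return g+19*np.array([np.sin(ph),-np.cos(ph)])
def rows(t0,p0,t1,p1,n=10,f=lambda u:u):
    o=tcp(t0,p0)
    ex=np.array([-np.cos(p0),-np.sin(p0)]);ez=np.array([np.sin(p0),-np.cos(p0)])
    for k in range(1,n+1):
        u=k/n;d=tcp(t0+(t1-t0)*u,p0+(p1-p0)*u)-o
        print('[[%.2f,0,%.2f],[0,%.3f,0],0.5]'%(d@ex/10,d@ez/10,-(p1-p0)*u),end=',')
    print()
rows(*map(float,sys.argv[1:5]),n=int(sys.argv[5]))
E
python3 arc.py 0 0 .4 .2 10; python3 arc.py .4 .2 .78 .4 10
```

```text
[[0.15,0,-0.66],[0,-0.020,0],0.5],[[0.32,0,-1.31],[0,-0.040,0],0.5],[[0.52,0,-1.95],[0,-0.060,0],0.5],[[0.74,0,-2.58],[0,-0.080,0],0.5],[[0.99,0,-3.20],[0,-0.100,0],0.5],[[1.27,0,-3.81],[0,-0.120,0],0.5],[[1.57,0,-4.41],[0,-0.140,0],0.5],[[1.89,0,-5.00],[0,-0.160,0],0.5],[[2.23,0,-5.57],[0,-0.180,0],0.5],[[2.60,0,-6.12],[0,-0.200,0],0.5],
[[0.26,0,-0.58],[0,-0.020,0],0.5],[[0.54,0,-1.14],[0,-0.040,0],0.5],[[0.84,0,-1.70],[0,-0.060,0],0.5],[[1.16,0,-2.24],[0,-0.080,0],0.5],[[1.50,0,-2.77],[0,-0.100,0],0.5],[[1.86,0,-3.28],[0,-0.120,0],0.5],[[2.24,0,-3.78],[0,-0.140,0],0.5],[[2.64,0,-4.27],[0,-0.160,0],0.5],[[3.06,0,-4.73],[0,-0.180,0],0.5],[[3.49,0,-5.18],[0,-0.200,0],0.5],
```

```bash
python3 -m inch '[[[0.15,0,-0.66],[0,-0.02,0],0.5],[[0.32,0,-1.31],[0,-0.04,0],0.5],[[0.52,0,-1.95],[0,-0.06,0],0.5],[[0.74,0,-2.58],[0,-0.08,0],0.5],[[0.99,0,-3.2],[0,-0.1,0],0.5],[[1.27,0,-3.81],[0,-0.12,0],0.5],[[1.57,0,-4.41],[0,-0.14,0],0.5],[[1.89,0,-5],[0,-0.16,0],0.5],[[2.23,0,-5.57],[0,-0.18,0],0.5],[[2.6,0,-6.12],[0,-0.2,0],0.5]]'; python3 -m inch '[[[0.26,0,-0.58],[0,-0.02,0],0.5],[[0.54,0,-1.14],[0,-0.04,0],0.5],[[0.84,0,-1.7],[0,-0.06,0],0.5],[[1.16,0,-2.24],[0,-0.08,0],0.5],[[1.5,0,-2.77],[0,-0.1,0],0.5],[[1.86,0,-3.28],[0,-0.12,0],0.5],[[2.24,0,-3.78],[0,-0.14,0],0.5],[[2.64,0,-4.27],[0,-0.16,0],0.5],[[3.06,0,-4.73],[0,-0.18,0],0.5],[[3.49,0,-5.18],[0,-0.2,0],0.5]]'; python3 -m inch '[[[0,0,0],[0,0,0],0.5],[[0,0,0],[0,0,0],0.5],[[0,0,0],[0,0,0],0.5]]'
python3 - <<'E'
from h import *
p,R,s=cur();g=p-19*R.as_matrix()[:,2];c,n=np.cos(np.radians(-7)),np.sin(np.radians(-7))
for H in([460,21.2],[461.7,21]):
    x=(g[:2]-H)@[c,n];z=g[2]-80;print(g.round(1),x,z,'len',np.hypot(x,z),'vs',np.hypot(165,43),'theta',np.arctan2(z,x)-np.arctan2(43,165))
a=snap('scene','s12.png');b=snap('top','t12.png')
up=lambda s,x,y,w,h,k:cv2.resize(cv2.cvtColor(s['pixels'],cv2.COLOR_RGB2BGR)[y:y+h,x:x+w],None,fx=k,fy=k,interpolation=cv2.INTER_CUBIC)
cv2.imwrite('pics/c12.png',np.hstack([up(a,235,130,150,150,4)[:, :500],up(b,100,140,75,150,4)]))
E
```

```text
t: 21.3
tcp_pos: [599.6, 4.9, 165.9]
orientation: [0.101, 0.061, 0.993, -0.006]
wrist_force: [6.2, 0.6, -0.2]
width: 7.9
t: 22.3
tcp_pos: [555.3, 11.4, 210.3]
orientation: [0.2, 0.06, 0.978, -0.011]
wrist_force: [5.3, 4.9, 0.4]
width: 8.2
t: 22.6
tcp_pos: [555.3, 11.4, 210.3]
orientation: [0.2, 0.06, 0.978, -0.011]
wrist_force: [3.2, 5.1, 1.5]
width: 8.0
[547.9  12.3 227.8] 88.37799646889584 147.78593031146903 len 172.19567781417322 vs 170.51099671282202 theta 0.776903033756704
[547.9  12.3 227.8] 86.66629414242456 147.78593031146903 len 171.3234593930663 vs 170.51099671282202 theta 0.7854779042876012
```

View pics/c12.png

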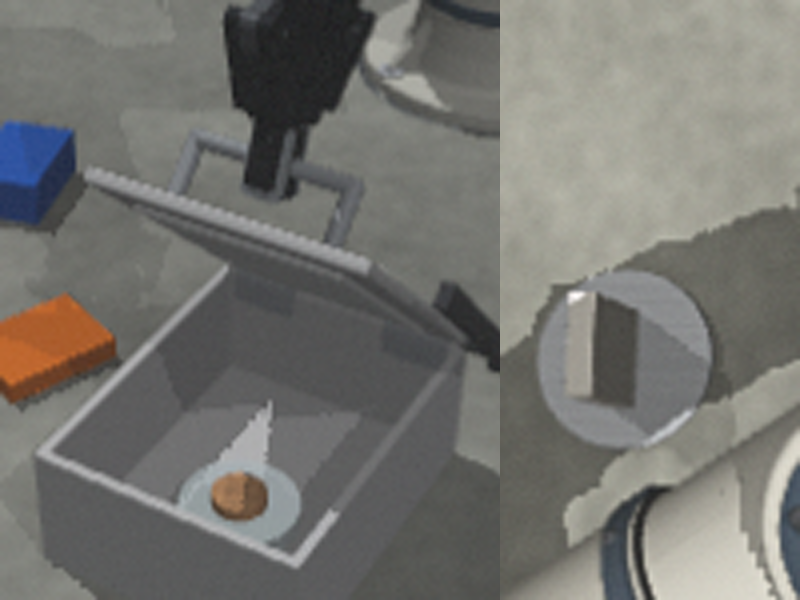

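```bash
python3 - <<'E'
from h import *
a=snap('scene');b=snap('top')
c,n=np.cos(np.radians(-7)),np.sin(np.radians(-7));H=np.array([461.,21.2,80.])
def L(x,y,z,th):
    X=x*np.cos(th)-z*np.sin(th);Z=x*np.sin(th)+z*np.cos(th);return H+[c*X-n*y,n*X+c*y,Z]
for th in(.74,.78,.82):
    print(th,'lid',[proj(a,L(200,y,z,th)).round(1).tolist() for y in(-80,80) for z in(0,8)])
    for Y in(102,106): print('  ptr',Y,'endcorners(y-4/+4,z-7/+7)',[proj(a,L(150,Y+d,z,th)).round(1).tolist() for d in(-4,4) for z in(-7,7)],'tip top',proj(b,L(150,Y,0,th)).round(1),'piv',proj(b,L(0,Y,0,th)).round(1))
print('hinge corner box (0,80,0)',proj(a,L(0,80,0,0)),'box far top corners',[proj(a,L(200,y,0,0)).round(1).tolist() for y in(-80,80)])
I=a['pixels'].astype(int)
print('ptr rows');d=I.max(2)
for r in range(198,222): print(r,d[r,338:372])
print('lid corner');
for r in range(190,204): print(r,d[r,318:336])
E
```

```text
0.74 lid [[251.8, 178.6], [253.2, 174.8], [324.0, 202.1], [325.5, 198.0]]
  ptr 102 endcorners(y-4/+4,z-7/+7) [[338.7, 212.3], [341.1, 205.5], [342.5, 213.6], [344.9, 206.7]] tip top [202.9 182.7] piv [202.7 239.9]
  ptr 106 endcorners(y-4/+4,z-7/+7) [[340.6, 212.9], [343.0, 206.1], [344.4, 214.2], [346.9, 207.3]] tip top [201.  182.5] piv [201.  239.6]
0.78 lid [[253.2, 174.8], [254.6, 171.1], [325.5, 198.0], [327.0, 194.0]]
  ptr 102 endcorners(y-4/+4,z-7/+7) [[339.7, 209.3], [342.2, 202.6], [343.5, 210.6], [346.0, 203.8]] tip top [202.2 184.3] piv [202.7 239.9]
  ptr 106 endcorners(y-4/+4,z-7/+7) [[341.6, 210.0], [344.1, 203.2], [345.5, 211.2], [347.9, 204.4]] tip top [200.3 184. ] piv [201.  239.6]
0.82 lid [[254.6, 171.1], [256.1, 167.4], [327.0, 194.0], [328.5, 190.0]]
  ptr 102 endcorners(y-4/+4,z-7/+7) [[340.8, 206.4], [343.3, 199.7], [344.6, 207.7], [347.1, 200.9]] tip top [201.5 185.9] piv [202.7 239.9]
  ptr 106 endcorners(y-4/+4,z-7/+7) [[342.7, 207.0], [345.2, 200.3], [346.5, 208.3], [349.0, 201.5]] tip top [199.6 185.7] piv [201.  239.6]
hinge corner box (0,80,0) [349.4
[... 3864 characters left out ...]
157 150 145 132 110 112 111 113 112 113 116 115 118]
195 [126 142 149 150 154 158 160 160 159 142 108 115 112 116 114 114 118 115]
196 [ 88 104 117 132 143 149 152 154 157 133  99 111 126 116 118 115 113 117]
197 [ 73  76  78  90 105 118 132 142 142 104  94 102 117 118 116 113 114 113]
198 [100  98  90  72  73  81  91 103 111  88  91  94 101 104 115 117 116 114]
199 [ 93 103  99  84  74  68  67  71  79  78  87  91  93  96 104 114 109 120]
200 [ 78  85  82  87  86  80  74  66  66  68  74  85  90  91  94 101  99 108]
201 [75 74 75 78 84 88 86 75 65 65 68 72 81 88 91 95 96 97]
202 [75 79 75 77 77 82 89 88 79 71 65 66 73 79 87 92 90 92]
203 [73 76 75 75 76 77 80 84 86 85 75 66 67 69 73 81 90 92]
```

```bash
python3 - <<'E'
from h import *
a=snap('scene');b=snap('top')
c,n=np.cos(np.radians(-7)),np.sin(np.radians(-7));H=np.array([461.,21.2,80.])
def L(x,y,z,th):
    X=x*np.cos(th)-z*np.sin(th);Z=x*np.sin(th)+z*np.cos(th);return H+[c*X-n*y,n*X+c*y,Z]
def sl(y,z,th,x0,x1):
    d=proj(a,L(x1,y,z,th))-proj(a,L(x0,y,z,th));return round(d[0]/d[1],3)
for th in(.74,.78,.8,.82,.84,.86):
    print(th,'upper',sl(110,7,th,50,145),'lower',sl(102,-7,th,50,145),'lid top edge',sl(80,8,th,60,195),'hub->tip px',(proj(a,L(150,106,0,th))-proj(a,L(0,106,0,th))).round(1))
E
```

```text
0.74 upper 1.68 lower 1.956 lid top edge 1.764 hub->tip px [-16.3  -9. ]
0.78 upper 1.196 lower 1.366 lid top edge 1.29 hub->tip px [-15.2 -11.9]
0.8 upper 1.031 lower 1.171 lid top edge 1.125 hub->tip px [-14.7 -13.4]
0.82 upper 0.897 lower 1.015 lid top edge 0.989 hub->tip px [-14.1 -14.8]
0.84 upper 0.787 lower 0.888 lid top edge 0.876 hub->tip px [-13.6 -16.2]
0.86 upper 0.694 lower 0.783 lid top edge 0.781 hub->tip px [-13.  -17.7]
```

```bash
cat > ed.py <<'E'
from h import *
from scipy.ndimage import gaussian_filter1d
I=np.mean([snap('scene')['pixels'].astype(float).mean(2) for _ in range(6)],0)
def edge(r0,r1,lo,hi,thr,sgn):
    P=[]
    for r in range(r0,r1):
        l,h=lo(r),hi(r);v=I[r,l:h]
        k=[i for i in range(len(v)-1) if sgn*(v[i]-thr)<=0<sgn*(v[i+1]-thr)]
        if k: i=k[-1 if sgn<0 else 0];P.append((r,l+i+(thr-v[i])/(v[i+1]-v[i])))
    P=np.array(P);f=np.polyfit(P[:,0],P[:,1],1);e=P[:,1]-np.polyval(f,P[:,0])
    return f[0].round(3),e.std().round(2),len(P)
print('ptr upper',edge(203,212,lambda r:348+(r-203),lambda r:356+(r-203),80,1))
print('ptr lower',edge(208,214,lambda r:341+(r-208),lambda r:350+(r-208),65,-1))
for r in range(196,214): print(r,I[r,326:352].astype(int))
E
python3 ed.py
```

```text
ptr upper (np.float64(0.925), np.float64(0.12), 9)
ptr lower (np.float64(1.125), np.float64(0.09), 6)
196 [155 131  98 110 113 113 114 112 112 111 111 112 112 110 108 108 109 110
 112 114 114 114 114 113 114 114]
197 [140 104  93 100 111 114 114 113 111 110 110 111 111 108 107 107 108 109
 111 113 114 115 114 114 115 116]
198 [112  89  90  93 100 104 113 115 114 113 112 111 111 109 108 108 108 108
 110 112 114 114 113 115 114 116]
199 [ 79  77  86  91  91  94 102 110 108 115 114 113 112 110 110 110 110 109
 109 109 108 111 112 112 113 114]
200 [ 66  68  75  84  89  90  93  98  99 109 114 113 112 112 113 113 111 110
 105  87  83  92  95 101 109 108]
201 [ 66  65  67  72  81  87  91  91  94  99 108 113 112 112 113 113 113 111
 104  67  65  70  70  76 101 107]
202 [ 77  69  65  66  70  76  85  90  91  93  98 105 111 112 112 111 113 110
  97  65  65  64  57  53  78 101]
203 [ 86  83  74  66  65  67  72  82  88  91  92  97 101 106 112 112 112 106
  80  65  66  62  51  47  53  79]
204 [ 80  85  87  78  69  66  67  69  77  87  90  91  93  98 107 113 111  97
  70  65  64  61  46  46  46  53]
205 [ 75  77  83  85  83  73  66  65  68  74  84  87  83  87  98 106 108  82
  65  64  63  53  45  46  47  46]
206 [74 74 76 78 84 85 78 69 66 66 70 76 76 80 91 96 96 69 54 63 63 46 48 46
 45 46]
207 [73 72 73 74 77 82 84 82 73 66 66 67 70 77 81 84 91 83 71 48 51 46 46 46
 47 46]
208 [83 77 73 72 73 75 78 83 84 77 69 65 66 69 74 78 82 84 86 65 40 43 44 46
 44 46]
209 [90 87 88 84 76 74 74 77 81 85 82 72 65 67 68 71 77 78 83 84 64 45 44 46
 46 46]
210 [86 86 88 90 89 80 76 75 75 78 83 84 77 69 65 66 69 74 80 89 86 76 47 42
 45 45]
211 [83 84 84 84 84 78 80 78 79 78 77 81 84 82 72 65 66 69 73 81 84 88 75 45
 42 44]
212 [82 82 82 83 80 74 75 75 77 80 80 79 81 85 83 67 66 66 66 70 76 83 89 77
 54 42]
213 [83 83 83 82 78 73 73 73 74 76 77 78 81 82 84 78 73 67 66 67 68 73 83 89
 79 54]
```

By edge slopes in the scene picture, the pointer is at about 0.815 and the lid at about 0.773. Tip and corner positions give the same gap of about 0.043. Raising by that amount.

```bash
python3 arc.py .78 .4 .823 .42 4
```

```text
[[0.10,0,-0.15],[0,-0.005,0],0.5],[[0.20,0,-0.29],[0,-0.010,0],0.5],[[0.30,0,-0.44],[0,-0.015,0],0.5],[[0.41,0,-0.58],[0,-0.020,0],0.5],
```

```bash
python3 -m inch '[[[0.1,0,-0.15],[0,-0.005,0],0.5],[[0.2,0,-0.29],[0,-0.01,0],0.5],[[0.3,0,-0.44],[0,-0.015,0],0.5],[[0.41,0,-0.58],[0,-0.02,0],0.5],[[0.41,0,-0.58],[0,-0.02,0],0.5],[[0.41,0,-0.58],[0,-0.02,0],0.5],[[0.41,0,-0.58],[0,-0.02,0],0.5]]'; cat > ed2.py <<'E'
from h import *
a=snap('scene');I=np.mean([snap('scene')['pixels'].astype(float).mean(2) for _ in range(6)],0)
c,n=np.cos(np.radians(-7)),np.sin(np.radians(-7));H=np.array([461.,21.2,80.])
def L(x,y,z,th):
    X=x*np.cos(th)-z*np.sin(th);Z=x*np.sin(th)+z*np.cos(th);return H+[c*X-n*y,n*X+c*y,Z]
def pr(y,z,th): # slope model
    d=proj(a,L(145,y,z,th))-proj(a,L(50,y,z,th));return d[0]/d[1]
T=np.linspace(.7,.9,81)
# dark line under the lid side (lower edge) : subpixel minimum per row
P=[]
x=None
for r in range(194,216):
    lo=int(325 if x is None else x-1); v=I[r,lo:lo+7]; 
    i=np.argmin(v); x=lo+i
    if 0<i<6: q=v[i-1]-2*v[i]+v[i+1]; P.append((r,x+.5*(v[i-1]-v[i+1])/q))
P=np.array(P);print(P.round(1).tolist())
p,R,s=cur();g=p-19*R.as_matrix()[:,2]
for H0 in([460,21.2],[461.7,21]):
    X=(g[:2]-H0)@[c,n];z=g[2]-80;print('kin theta',np.arctan2(z,X)-np.arctan2(43,165))
for r in range(186,212): print(r,I[r,322:348].astype(int))
for t in (.76,.78,.8,.82,.84): print(t,'lower z0',round(pr(80,0,t),3),'upper z8',round(pr(80,8,t),3), proj(a,L(200,80,8,t)).round(1))
E
python3 ed2.py
```

```text
t: 23.9
tcp_pos: [549.5, 12.2, 214.0]
orientation: [0.209, 0.06, 0.976, -0.012]
wrist_force: [4.0, 4.6, 1.3]
width: 8.2
[[195.0, 325.7], [196.0, 326.1], [197.0, 326.3], [198.0, 327.8], [199.0, 329.2], [200.0, 331.6], [201.0, 331.7], [202.0, 333.1], [203.0, 333.9], [204.0, 335.8], [205.0, 336.9], [206.0, 337.8], [207.0, 338.8], [208.0, 339.3], [209.0, 340.5], [210.0, 341.5], [211.0, 342.8], [213.0, 345.3], [214.0, 346.8]]
kin theta 0.8185859439496215
kin theta 0.8273659369802677
186 [ 93 110 116 116 117 117 118 119 118 116 115 114 112 111 111 110 111 113
 115 114 115 117 116 117 116 116]
187 [100 114 116 115 114 115 116 116 116 116 114 112 112 111 110 110 112 113
 114 115 115 115 116 116 116 117]
188 [136 123 115 113 113 113 114 114 114 113 113 111 112 111 113 114 116 116
 116 115 114 113 114 115 116 116]
189 [160 155 156 138 121 112 111 110 111 109 109 109 109 111 112 114 116 117
 116 116 114 114 114 115 116 118]
190 [157 161 165 161 156 156 137 107 106 106 105 107 108 106 109 111 113 115
 115 115 115 115 115 116 116 117]
191 [149 154 154 158 161 166 159 126 106 105 105 106 106 106 1
[... 1602 characters left out ...]
8 66 69 74 84 87 64 55 62
 63 46]
207 [92 89 88 83 76 74 74 74 73 74 75 78 82 83 78 67 67 66 67 73 83 80 64 48
 49 45]
208 [88 89 91 92 88 85 84 77 74 75 73 74 77 82 85 76 69 66 67 67 73 83 82 63
 40 41]
209 [83 84 85 89 92 91 92 88 84 77 76 74 75 75 80 84 81 69 66 66 67 73 82 81
 62 45]
210 [82 83 83 83 86 85 88 90 92 82 80 78 77 76 74 79 84 81 70 67 67 67 73 80
 83 74]
211 [83 82 83 82 83 82 83 85 84 79 80 80 80 80 78 75 77 83 82 70 67 67 68 72
 81 86]
0.76 lower z0 1.594 upper z8 1.496 [326.2 196. ]
0.78 lower z0 1.366 upper z8 1.289 [327. 194.]
0.8 lower z0 1.185 upper z8 1.124 [327.8 192. ]
0.82 lower z0 1.039 upper z8 0.989 [328.5 190. ]
0.84 lower z0 0.918 upper z8 0.876 [329.3 188. ]
```

The lid edges now give about 0.810 and the pointer about 0.812 by slope. By position they give 0.818 against 0.819–0.828. The pointer's pixels are unchanged since the start. I'll hold briefly to check stability and plate position, then hand in.

```bash
python3 -m inch '[[[0,0,0],[0,0,0],0.5],[[0,0,0],[0,0,0],0.5],[[0,0,0],[0,0,0],0.5],[[0,0,0],[0,0,0],0.5],[[0,0,0],[0,0,0],0.5]]'; python3 -c "
from h import *
b=snap('top');print('plate top centre',onz(b,120.5,226.2,88).round(1),'stage 502.5,313')
s0=cv2.imread('pics/s0.png').astype(int);a=snap('scene');d=np.abs(s0-a['pixels'][:,:,::-1]).max(2)
print('moved px: rack',(d[262:310,150:213]>40).sum(),'jar',(d[312:355,314:350]>40).sum(),'slide',(d[160:186,226:256]>40).sum(),'ptr',(d[199:212,343:356]>40).sum())
print(env.sign_off())"
```

```text
t: 24.75
tcp_pos: [549.5, 12.2, 214.0]
orientation: [0.209, 0.06, 0.976, -0.012]
wrist_force: [3.5, 4.9, 0.6]
width: 8.2
plate top centre [501.2 310.7  88. ] stage 502.5,313
moved px: rack 0 jar 0 slide 0 ptr 4
the job is handed in; nothing more can be done
None
```

The white plate is standing upright on its thin edge on the stage, and the gripper is still holding the lid by its handle, parallel to the pointer arm as far as I could measure. I handed the job in at about 25 s of the 61 s allowed.

**Last checks**
- **Plate:** it stands about 3 mm from the centre of the stage, measured from the top camera.
- **Lid angle:** image edge slopes give the lid about 0.810 rad and the pointer about 0.812 rad. Positions in the image and the arm's own pose put the lid at 0.818–0.827 and the pointer at 0.819–0.828. The two angles agree to within about 0.01 rad, though the methods differ by that much on the absolute value.
- **Pointer, tube rack, jar and slide box:** none shows any movement compared with the first picture. Only 4 pixels changed around the pointer.
- **Forces:** the wrist force readings stayed below 10 N.

**What went wrong**
- My first try at lowering the plate, with the tool tilted 40° outward, could not be reached. It drove wrist joints 4, 5 and 6 to the ends of their ranges.
- The readings there were at or a few thousandths of a radian past the stated limits: 1.714 against 1.71, −0.066 against −0.07, and −3.052 against −3.05. I can't rule out that this counts as passing a joint range.
- I backed out and placed the plate from another direction.

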